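# Knock a bushing out of its housing on an eccentric post

## Robot

A 7-joint arm with a two-finger parallel gripper is mounted at the origin on a cart in front of the work surface, level with it; the furniture and walls round the work are solid. World frame = base frame: x ahead of the robot, y to its left, z up, the work surface at z = 0. Lengths are in m, angles in degrees, forces in N, time in s.
With the tool pointing down it reaches from about 0.4 to 0.925 m from the base axis. Payload 5.6 kg.
Tool frame: the origin (TCP) lies midway between the tips of the shut fingers; the grasp point (between the pads) lies 19 mm behind it; z points along the fingers, y is the line along which they close (so a half turn about z gives the same grasp; the last joint's range is limited). The gripper opens to 85 mm and grips with 20 to 120 N. Pads are 22 mm wide; open, the fingers measure 114 mm over their backs; the gripper's body (76 mm by 85 mm) begins 54 mm behind the grasp point. The pads swing forward as they close: fully open they stand 13 mm farther back than shut.
Start: joints at [73.167, 26.786, -0.665, 91.828, 0.344, 61.387, -3.226], TCP at [0.161, -0.63, 0.202] pointing down, gripper open.
Joint ranges: [-144.91, 144.91], [-17.63, 115.5], [-89.93, 88.59], [15.96, 139.68], [-74.01, 254.01], [8.47, 105.57], [-167.45, 167.45]. Speed limits (degrees/s): [147.25, 147.25, 180, 180, 180, 180, 180].

## Interface

Orientations are given as [roll, pitch, yaw] about the fixed x, y, z axes, in that order (R = Rz(yaw) Ry(pitch) Rx(roll)).
In Python, from cell import ctrl, vision gives the robot as it stands.
- The arm moves only by the tool apply_moves, never from a script. Its argument "commands" is a list of rows, each a list of 3 entries, a list of its own where there are three numbers: the shift along the tool's x, y, z as a fraction of full scale, then the turn, a rotation vector about the tool's x, y, z as a fraction of full scale, then the finger opening in mm, from 0 to 85.4. In form: [[[tx, ty, tz], [rx, ry, rz], grip], ...]. A call has 1 to 12 rows; each row is the pose to reach, as a shift and turn from the pose commanded when the call began, along the tool's axes at that moment, turning the shorter way round; what a row does not reach only later rows make up. Full scale, the value 1, is 0.5 m for a shift and 180 degrees for a turn. A row lasts 1/8 s, in which the tool goes at most 62.5 mm and 10.7 degrees, less where a joint would pass 70% of its speed; a pose out of reach is approached as far as the arm can. A call with a number of a shift or a turn outside -1 to 1 is refused whole. A call with a gripper value outside its range is refused whole. The fingers move at their own pace and stop on an object; "newtons" is the grip in N (left out, the last holds). Time passes only in rows, so rows that repeat a pose let the fingers close. It gives the time, the measured TCP pose, the force, the opening and the grip force at its end, in the units of the state.
- ctrl.get_state(): the state, without advancing time (a new reading comes with each control period).
- vision.snapshot(name): name is "side" or "top" or "wrist"; returns the picture (420x560x3 uint8, red, green, blue); there is no depth.
- vision.camera_info(name): a dict with "fx", "fy", "cx", "cy" (pixels), "view" (4x4, takes a point from world to camera coordinates). Camera axes: x right, y down, z forward; pixel columns grow to the right and rows downward; lengths in m; the calibration is good to about 2 mm. The wrist camera is an equidistant fisheye: a pixel r from the principal point sees the ray r / f radians off the axis. A picture is of the moment at which its call begins: read the wrist's pose just before it. camera_info takes no time and is no camera call; for the wrist camera it gives the pose at the moment of the call.
- ctrl.finish_job(): hands the job in; it is judged then, once.
Trained networks look in the newest picture that a camera, given by its name, has taken for a name from the list of things; names that differ only in an ending like _2 or _b are one class to them, and where a whole thing is asked for, a point or a joint stands for the part that bears it (a point fixed in the world has none). Each returns a list of dicts, best first, with "score" (0 to 1); they miss things now and then, are a little off and sometimes report something else, mostly with a low value. They report only what shows in the picture. A call takes as long as a camera call.
- vision.regions_of(target, camera): "mask" (420x560 bool, what is visible of it).
- vision.pinpoint(target, camera): "location" ([x, y, z] in m, in world coordinates, good to about 4 mm: a listed point, or the origin of a listed thing).
The state is a dict: "time_s": time; "joint_pos": joint angles; "joint_velocities": joint speeds; "joint_efforts": joint torques, N m; "position": TCP position; "eef_rot": TCP orientation; "wrist_force": force on the tool from outside, world axes, zero at the start; "torque": the same for the moment, N m; "grip_width": opening from 0.0 (shut) to 1.0 (fully open); "grasp_force": force on a finger pad.
Only numpy, scipy, OpenCV 4.12 (cv2) and the standard library are available. Lean on these libraries where they do the work, as an engineer would, in place of code of your own. Each camera call takes 0.05 s, during which the arm holds its last target. There are 200 camera calls.

## Task

Poke the brass bushing out of the blue housing: carry the housing upright onto the steel knock-out post, feel for the access hole in its underside with the pin, and press it gently down until it sits on the post's disc and the bushing stands up out of its recess. Then take the bushing out, stand it gently in the orange tray, and leave the housing sitting level on the post. Never force the housing or the bushing against the post, and leave the other things on the bench where they are.

Things in the scene. Friction and masses are not known exactly. Their poses are not given: they have to be found in the camera images.
- housing_c (a point): centre (half-way up) of the loose blue bearing housing, a 0.35 kg block of 80 mm along its x, 56 mm along its y and 32 mm high, lying on the bench, recess upward; z points up. Grip it across the 56 mm. Four screw heads on its top stand 1 mm high.
- housing_hole (a point): centre of the access hole's mouth in the middle of the housing's underside. The hole, 22 mm in diameter, goes up through a 10 mm web into the recess, 30 mm in diameter, 22 mm deep and open at the top, on the same vertical centre line.
- bushing_c (a point): centre (half-way up) of the loose brass bushing, 20 mm high, 70 g: 25 mm in diameter with a 28 mm foot flange, 6 mm high; z is its axis, bore open at the top only. It starts on the web in the recess, top 2 mm below the housing's top, too deep to grip. Three sprung balls hold its flange: it takes 5 to 25 N to push it past them (first 4 mm), after 10 mm it is free.
- post_top (a point): point on the centre line of the fixed knock-out post, at the top of its disc, 32 mm above the bench: a 96 x 96 x 12 mm dark plate, on it an aluminium disc 44 mm in diameter, 20 mm high. Housing pressed home: its underside lies on the disc, its centre 48 mm above the bench. Over 40 N between post and housing or bushing counts as forcing.
- post_axis (a point): point on the post's centre line at the height of the top of its upright steel pin (16 mm in diameter, 26 mm tall, 58 mm above the bench). The pin is eccentric: its axis stands 5 mm off this point, in a direction that differs each time and is NOT given; it is locked. With the housing home the bushing rests on the pin, its top 14 mm above the housing's top.
- tray_in (a point): centre of the inner floor of the fixed orange parts tray, open at the top, 100 mm along its x by 110 mm along its y outside, walls 4 mm thick and 18 mm high, floor 4 mm thick (this point is 4 mm above the bench)

How it is judged:
By the outcome, as a careful person would: the job done as asked, in the order asked, and still so for the second after the job is handed in, with the robot touching nothing.
It also fails if it takes over 72 s, if anything falls off the work surface, if the arm or the gripper's body presses on something with over 40 N, if the wrist force passes 120 N, or if a joint passes its speed limit or range.

## Working session

There is one attempt and no reset: what is moved stays moved. The work goes in short steps, Python scripts to look and compute and a tool call to move; the robot and the scene stay as the last step left them, time stands still between calls to the robot, and variables do not carry over. Pictures are saved under pics/ and viewed, at most 10 in all, crops included, and the job is handed in when it is done.

Besides the shell and the picture viewer there is one more tool, called by a JSON object that holds its "name" and its "arguments", one argument or row to a line. apply_moves: Moves the arm, as the interface text tells. Its arguments: {"type":"object","properties":{"commands":{"type":"array"},"newtons":{"type":"number"}},"required":["commands"]}

```bash
ls; mkdir -p pics; cat > h.py <<'E'
import numpy as np, cv2
from cell import ctrl, vision
from scipy.spatial.transform import Rotation as R
def st():
    s=ctrl.get_state(); print('t',round(s['time_s'],2),'p',np.round(s['position'],4),'r',np.round(s['eef_rot'],2),'F',np.round(s['wrist_force'],1),'T',np.round(s['torque'],2),'w',round(s['grip_width'],3),'g',round(s['grasp_force'],1)); return s
def proj(cam,p):
    i=vision.camera_info(cam); V=np.array(i['view']); q=V[:3,:3]@np.array(p)+V[:3,3]
    return [i['fx']*q[0]/q[2]+i['cx'], i['fy']*q[1]/q[2]+i['cy']]
def back(cam,uv,z):
    i=vision.camera_info(cam); V=np.array(i['view']); a=(uv[0]-i['cx'])/i['fx'];b=(uv[1]-i['cy'])/i['fy']
    if cam=='wrist':
        r=np.hypot(a,b); k=np.sin(r)/r if r>1e-9 else 1; d=np.array([a*k,b*k,np.cos(r)])
    else: d=np.array([a,b,1])
    d=V[:3,:3].T@d; c=-V[:3,:3].T@V[:3,3]
    return c+d*(z-c[2])/d[2]
def snap(n,f):
    im=vision.snapshot(n); cv2.imwrite('pics/'+f,im[:,:,::-1]); return im
E
python3 - <<'E'
from h import *
st()
for c in ['top','side']:
    snap(c,c+'0.png')
    i=vision.camera_info(c);V=np.array(i['view']); print(c,-V[:3,:3].T@V[:3,3],i['fx'])
    for t in ['housing_c','bushing_c','post_top','post_axis','tray_in']:
        print(t,[(np.round(d['location'],4),round(d['score'],2)) for d in vision.pinpoint(t,c)[:2]])
a=cv2.imread('pics/top0.png')
m=vision.regions_of('housing_c','top'); 
for d in m[:1]:
    k=d['mask'].astype(np.uint8); print(cv2.minAreaRect(cv2.findNonZero(k)),d['score'])
E
```

```text
pics
t 0.0 p [ 0.1611 -0.6291  0.2013] r [-1.799e+02  1.000e-02  1.437e+01] F [-0.5 -0.3 -0.4] T [ 0.02 -0.07 -0.01] w 1.002 g 0.0
top [0.291156   0.01430968 1.1032676 ] 498.84897056107053
housing_c [(array([ 0.4594, -0.253 ,  0.0194]), 0.67)]
bushing_c [(array([ 0.4573, -0.2525,  0.0225]), 0.59)]
post_top [(array([ 0.5101, -0.0079,  0.033 ]), 0.97)]
post_axis [(array([ 0.5068, -0.0058,  0.058 ]), 0.89), (array([0.5144, 0.2813, 0.0026]), 0.62)]
tray_in [(array([0.5136, 0.2805, 0.0019]), 0.84), (array([ 0.4546, -0.2515,  0.0041]), 0.69)]
side [ 0.27195607 -0.61798493  0.64389019] 399.4630479046608
housing_c [(array([ 0.4586, -0.2515,  0.0182]), 0.94)]
bushing_c [(array([ 0.4582, -0.2538,  0.0153]), 0.51)]
post_top [(array([ 0.5092, -0.0076,  0.028 ]), 0.73)]
post_axis [(array([ 0.5171, -0.0032,  0.062 ]), 0.68)]
tray_in []
```

View pics/top0.png

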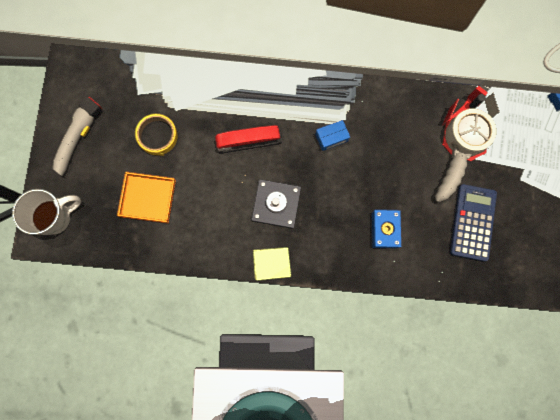

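View pics/side0.png

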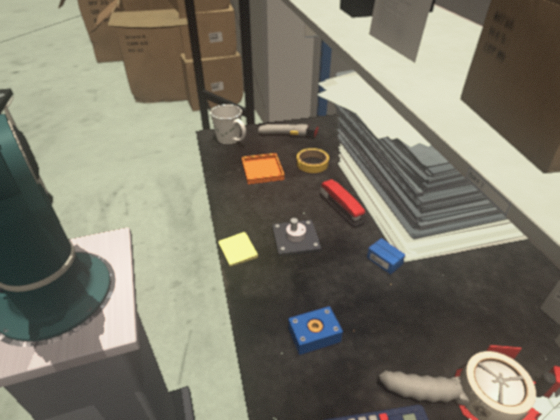

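```bash
cat > pl.py <<'E'
from h import *
im=cv2.imread('pics/top0.png'); hsv=cv2.cvtColor(im,cv2.COLOR_BGR2HSV)
def seg(lo,hi,box,z,n):
    x0,y0,x1,y1=box; k=cv2.inRange(hsv[y0:y1,x0:x1],lo,hi); k=cv2.morphologyEx(k,cv2.MORPH_CLOSE,np.ones((9,9)))
    pts=cv2.findNonZero(k).reshape(-1,2)+[x0,y0]
    w=np.array([back('top',p,z)[:2] for p in pts],np.float32)*1000
    print(n,cv2.minAreaRect(w))
seg((100,120,60),(125,255,255),(365,200,412,256),0.032,'housing')
seg((5,120,80),(20,255,255),(110,165,182,228),0.018,'tray')
for c in ['top','wrist']:
    i=vision.camera_info(c);V=np.array(i['view']); print(c,np.round(-V[:3,:3].T@V[:3,3],3),np.round(V[:3,:3],2).tolist(),i['fx'],i['cx'],i['cy'])
s=st(); Rt=R.from_euler('xyz',s['eef_rot'],degrees=True)
print(Rt.as_matrix().round(3), Rt.inv().apply(np.array([.51,-.006,.23])-s['position'])/.5)
a=cv2.imread('pics/top0.png')[165:245,240:315]; b=cv2.imread('pics/side0.png')[200:270,260:335]
cv2.imwrite('pics/z.png',np.hstack([cv2.resize(a,(400,400),interpolation=2),cv2.resize(b,(400,400),interpolation=2)]))
E
python3 pl.py
```

```text
housing ((457.51239013671875, -246.98486328125), (81.72254180908203, 62.23661422729492), 1.4521912336349487)Traceback (most recent call last):
  File "pl.py", line 9, in <module>
    seg((5,120,80),(20,255,255),(110,165,182,228),0.018,'tray')
    ~~~^^^^^^^^^^^^^^^^^^^^^^^^^^^^^^^^^^^^^^^^^^^^^^^^^^^^^^^^
  File "pl.py", line 6, in seg
    w=np.array([back('top',p,z)[:2] for p in pts],np.float32)*1000
                ~~~~^^^^^^^^^^^
  File "h.py", line 10, in back
    i=vision.camera_info(cam); V=np.array(i['view']); a=(uv[0]-i['cx'])/i['fx'];b=(uv[1]-i['cy'])/i['fy']
ValueError: time passes only in moves, steps and waits
```

```bash
sed -i 's/^def proj/import functools\n@functools.lru_cache(None)\ndef info(c): return vision.camera_info(c)\ndef proj/; s/i=vision.camera_info(cam)/i=info(cam)/' h.py; python3 pl.py
```

```text
housing ((457.51239013671875, -246.98486328125), (81.72254180908203, 62.23661422729492), 1.4521912336349487)
tray ((511.4645080566406, 282.7691955566406), (117.24659729003906, 113.07025909423828), 83.91987609863281)
top [0.291 0.014 1.103] [[0.02, -1.0, 0.02], [-0.98, -0.03, -0.17], [0.17, -0.02, -0.98]] 498.84897056107053 276.2363330265129 215.41235651060288
wrist [ 0.235 -0.611  0.375] [[0.25, -0.97, 0.0], [-0.93, -0.24, 0.3], [-0.29, -0.07, -0.96]] 325.19226210127806 279.6414186425491 206.8373360860799
t 0.65 p [ 0.1613 -0.6297  0.2023] r [179.99   0.    14.37] F [ 0.5  0.5 -0.1] T [-0.02 -0.01 -0.05] w 1.0 g 0.0
[[ 0.969  0.248 -0.   ]
 [ 0.248 -0.969 -0.   ]
 [-0.     0.    -1.   ]] [ 0.98513056 -1.03532371 -0.05548138]
```

{"name": "apply_moves", "arguments": {
  "commands": [
    [[0.97, -1.0, -0.02], [0, 0, 0.08], 85],
    [[0.97, -1.0, -0.02], [0, 0, 0.08], 85],
    [[0.97, -1.0, -0.02], [0, 0, 0.08], 85],
    [[0.97, -1.0, -0.02], [0, 0, 0.08], 85],
    [[0.97, -1.0, -0.02], [0, 0, 0.08], 85],
    [[0.97, -1.0, -0.02], [0, 0, 0.08], 85],
    [[0.97, -1.0, -0.02], [0, 0, 0.08], 85],
    [[0.97, -1.0, -0.02], [0, 0, 0.08], 85],
    [[0.97, -1.0, -0.02], [0, 0, 0.08], 85],
    [[0.97, -1.0, -0.02], [0, 0, 0.08], 85],
    [[0.97, -1.0, -0.02], [0, 0, 0.08], 85],
    [[0.97, -1.0, -0.02], [0, 0, 0.08], 85]
  ]
}}

```text
time_s: 2.15
position: [0.5086, -0.0201, 0.2127]
eef_rot: [-179.9, -0.1, 0.4]
wrist_force: [-0.3, -0.0, 0.4]
grip_width: 0.996
grasp_force: 0.0
```

```bash
python3 - <<'E'
from h import *
st(); im=snap('wrist','w1.png')
for t in ['post_top','post_axis']:
    print(t,[(np.round(d['location'],4),round(d['score'],2)) for d in vision.pinpoint(t,'wrist')[:2]])
E
```

```text
t 2.15 p [ 0.5086 -0.0201  0.2127] r [-1.7989e+02 -9.0000e-02  3.9000e-01] F [-0.3 -0.   0.4] T [-0.01  0.01 -0.01] w 0.996 g 0.0
post_top [(array([ 0.5115, -0.0042,  0.032 ]), 0.63), (array([ 0.459 , -0.2445,  0.0189]), 0.48)]
post_axis [(array([ 0.5095, -0.0042,  0.0612]), 0.79)]
```

View pics/w1.png

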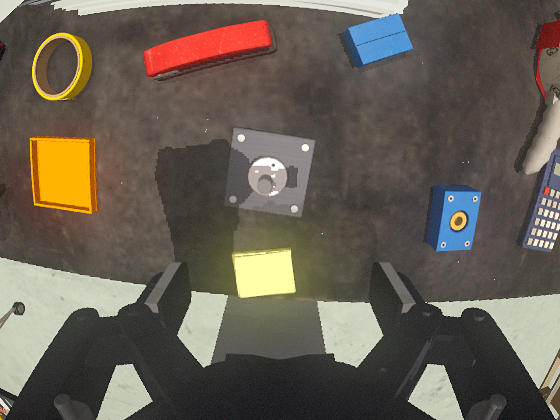

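```bash
python3 - <<'E'
from h import *
im=cv2.imread('pics/w1.png'); c=im[120:225,215:325]
cv2.imwrite('pics/w1c.png',cv2.resize(c,None,fx=5.5,fy=5.5,interpolation=cv2.INTER_CUBIC))
h=im[175:260,420:500]; cv2.imwrite('pics/h1c.png',cv2.resize(h,None,fx=5,fy=5,interpolation=2))
g=cv2.imread('pics/w1.png')
# housing top face from corners of blue, bright top
hsv=cv2.cvtColor(im,cv2.COLOR_BGR2HSV); print(hsv[190:255:8,455].tolist(), hsv[220,428:482:4].tolist())
E
```

```text
[[108, 158, 92], [104, 161, 214], [104, 158, 211], [20, 158, 243], [14, 117, 116], [114, 42, 97], [105, 160, 210], [105, 159, 207], [177, 27, 94]] [[150, 35, 59], [110, 129, 91], [108, 153, 90], [113, 117, 85], [104, 158, 215], [104, 164, 218], [21, 155, 255], [16, 134, 141], [14, 113, 117], [21, 154, 255], [108, 159, 144], [105, 158, 207], [106, 136, 195], [173, 25, 93]]
```

View pics/w1c.png

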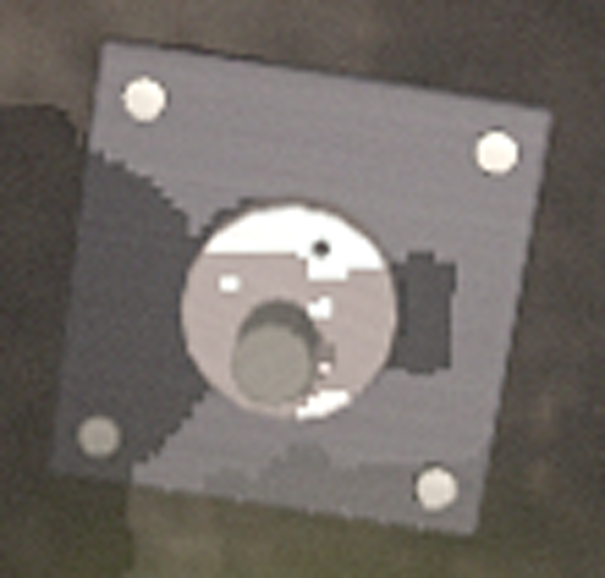

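```bash
python3 - <<'E'
from h import *
im=cv2.imread('pics/w1.png');hsv=cv2.cvtColor(im,cv2.COLOR_BGR2HSV)
d=back('wrist',(267.5-.4,176.7-.4),.032);p=back('wrist',(264.6-.4,186.2-.4),.058);b=back('wrist',(215+280/5.5,120+341/5.5),.032)
print('disc',d,'pin',p,'off',(p-d)[:2]*1000,'base off',(b-d)[:2]*1000)
pl=[back('wrist',(215+x/5.5-.4,120+y/5.5-.4),.012)[:2] for x,y in [(145,100),(497,152),(437,489),(98,436)]]; print('plate screws ctr',np.mean(pl,0), 'size',np.linalg.norm(pl[0]-pl[1]),np.linalg.norm(pl[1]-pl[2]))
x0,y0,x1,y1=420,175,500,260
k=cv2.inRange(hsv[y0:y1,x0:x1],(98,100,160),(115,255,255));k=cv2.morphologyEx(k,cv2.MORPH_CLOSE,np.ones((5,5)))
pts=cv2.findNonZero(k).reshape(-1,2)+[x0,y0]
w=np.array([back('wrist',q,.032)[:2] for q in pts],np.float32)*1000
print(cv2.minAreaRect(w))
k=cv2.inRange(hsv[205:240,445:475],(10,90,200),(25,255,255));q=cv2.findNonZero(k).reshape(-1,2)+[445,205]
(c,ax,an)=cv2.fitEllipse(cv2.convexHull(q));print('brass',back('wrist',c,.030),ax)
k=cv2.inRange(hsv,(8,180,120),(20,255,255));k[:,110:]=0
cs=max(cv2.findContours(k,0,2)[0],key=cv2.contourArea).reshape(-1,2)
w=np.array([back('wrist',q,.018)[:2] for q in cs],np.float32)*1000;print('tray',cv2.minAreaRect(w))
E
```

```text
disc [ 0.50892695 -0.0122244   0.032     ] pin [ 0.50438632 -0.01012387  0.058     ] off [-4.54063705  2.10052577] base off [-6.47066273  1.38905709]
plate screws ctr [ 0.50795346 -0.01249385] size 0.07423969023007011 0.07471830303107066
((453.6645202636719, -256.6890869140625), (80.59062957763672, 56.73355484008789), 0.02591243013739586)
brass [ 0.45388636 -0.25635163  0.03      ] (14.520234107971191, 18.39500617980957)
tray ((516.2548217773438, 269.61309814453125), (120.06278228759766, 102.31342315673828), 83.39054870605469)
```

```bash
cat > look.py <<'E'
from h import *
import sys
s=st(); info('wrist'); im=snap('wrist','w2.png')[:,:,::-1].copy(); st()
hsv=cv2.cvtColor(im,cv2.COLOR_BGR2HSV)
o=cv2.imread('pics/w1.png')
# shift of picture between w1 and w2 around the post
t=o[120:225,215:325]; r=cv2.matchTemplate(im[60:290,150:400],t,cv2.TM_CCOEFF_NORMED); _,v,_,l=cv2.minMaxLoc(r); dx,dy=l[0]-65,l[1]-60; print('shift',dx,dy,v)
d=back('wrist',(267.1+dx,176.3+dy),.032);p=back('wrist',(264.2+dx,185.8+dy),.058)
print('disc',d,'pin',p,'off',(p-d)[:2]*1000)
x0,y0,x1,y1=410,165,510,270
k=cv2.inRange(hsv[y0:y1,x0:x1],(98,100,160),(115,255,255));k=cv2.morphologyEx(k,cv2.MORPH_CLOSE,np.ones((5,5)))
pts=cv2.findNonZero(k).reshape(-1,2)+[x0,y0]
w=np.array([back('wrist',q,.032)[:2] for q in pts],np.float32)*1000
print(cv2.minAreaRect(w))
k=cv2.inRange(hsv,(8,180,120),(20,255,255));k[:,110:]=0
cs=max(cv2.findContours(k,0,2)[0],key=cv2.contourArea).reshape(-1,2)
w=np.array([back('wrist',q,.018)[:2] for q in cs],np.float32)*1000;print('tray',cv2.minAreaRect(w))
E
python3 look.py
```

```text
t 2.3 p [ 0.5067 -0.0256  0.212 ] r [ 1.7997e+02  4.0000e-02 -3.0000e-02] F [ 0.2 -0.3  0.3] T [-0.04 -0.01  0.01] w 0.995 g 0.0
t 2.35 p [ 0.5064 -0.0266  0.212 ] r [ 1.7995e+02  5.0000e-02 -1.4000e-01] F [-0.6  0.2 -0.2] T [-0.01 -0.08  0.01] w 0.996 g 0.0
shift -5 -2 0.9492291808128357
disc [ 0.51120993 -0.00671735  0.032     ] pin [ 0.50652661 -0.00498821  0.058     ] off [-4.68332761  1.72914826]
((457.8034362792969, -250.972900390625), (80.55753326416016, 56.69936752319336), 0.13809704780578613)
tray ((516.69677734375, 276.2958068847656), (121.12902069091797, 102.19568634033203), 83.17265319824219)
```

{"name": "apply_moves", "arguments": {
  "commands": [
    [[-0.1, 0.45, 0.22], [0, 0, 0], 85],
    [[-0.1, 0.45, 0.22], [0, 0, 0], 85],
    [[-0.1, 0.45, 0.22], [0, 0, 0], 85],
    [[-0.1, 0.45, 0.22], [0, 0, 0], 85],
    [[-0.1, 0.45, 0.22], [0, 0, 0], 85],
    [[-0.1, 0.45, 0.22], [0, 0, 0], 85],
    [[-0.1, 0.45, 0.22], [0, 0, 0], 85],
    [[-0.1, 0.45, 0.22], [0, 0, 0], 85]
  ],
  "newtons": 80
}}

```text
time_s: 3.35
position: [0.4577, -0.2489, 0.103]
eef_rot: [180.0, -0.1, 0.1]
wrist_force: [-0.3, -0.7, -0.6]
grip_width: 0.995
grasp_force: 0.0
```

```bash
python3 - <<'E'
from h import *
st(); info('wrist'); im=snap('wrist','w3.png')[:,:,::-1].copy(); st();hsv=cv2.cvtColor(im,cv2.COLOR_BGR2HSV)
k=cv2.inRange(hsv,(98,100,150),(115,255,255));k=cv2.morphologyEx(k,cv2.MORPH_CLOSE,np.ones((9,9)))
cs=sorted(cv2.findContours(k,0,1)[0],key=cv2.contourArea)[-3:]
for c in cs:
    q=c.reshape(-1,2); w=np.array([back('wrist',a,.032)[:2] for a in q],np.float32)*1000; print(q.mean(0),cv2.minAreaRect(w))
print([np.round(d['location'],4) for d in vision.pinpoint('housing_c','wrist')[:1]])
E
```

```text
t 3.35 p [ 0.4577 -0.2489  0.103 ] r [ 1.7998e+02 -7.0000e-02  9.0000e-02] F [-0.3 -0.7 -0.6] T [-0.02 -0.02 -0.04] w 0.995 g 0.0
t 3.4 p [ 0.4576 -0.2491  0.1029] r [ 1.7998e+02 -6.0000e-02  8.0000e-02] F [0.  0.1 0.2] T [0.04 0.01 0.06] w 0.997 g 0.0
[260. 207.] ((458.44573974609375, -233.8468780517578), (0.0, 0.0), 0.0)
[285.27225131 241.56544503] ((430.89276123046875, -250.7819366455078), (26.19242286682129, 56.135337829589844), 1.6811749935150146)
[282.76428571 180.29642857] ((475.7264099121094, -250.37237548828125), (44.547122955322266, 56.522090911865234), 0.22872976958751678)
[array([ 0.4581, -0.2465,  0.0167])]
```

View pics/w3.png

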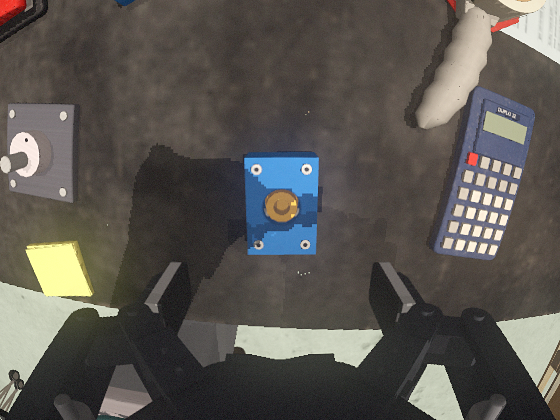

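{"name": "apply_moves", "arguments": {
  "commands": [
    [[0, 0.003, 0.1], [0, 0, 0], 85],
    [[0, 0.003, 0.19], [0, 0, 0], 85],
    [[0, 0.003, 0.202], [0, 0, 0], 85],
    [[0, 0.003, 0.202], [0, 0, 0], 85],
    [[0, 0.003, 0.202], [0, 0, 0], 45],
    [[0, 0.003, 0.202], [0, 0, 0], 45],
    [[0, 0.003, 0.202], [0, 0, 0], 45],
    [[0, 0.003, 0.202], [0, 0, 0], 45],
    [[0, 0.003, 0.202], [0, 0, 0], 45],
    [[0, 0.003, 0.202], [0, 0, 0], 45],
    [[0, 0.003, 0.202], [0, 0, 0], 45]
  ],
  "newtons": 80
}}

```text
time_s: 4.82
position: [0.4569, -0.2514, 0.0012]
eef_rot: [-180.0, 0.0, -0.0]
wrist_force: [-0.5, -0.1, 0.7]
grip_width: 0.53
grasp_force: 0.0
```

```bash
python3 - <<'E'
from h import *
st(); snap('wrist','w4.png'); a=snap('side','s4.png');st()
b=cv2.imread('pics/w4.png'); c=cv2.imread('pics/s4.png')[230:400,230:430]
cv2.imwrite('pics/v4.png',np.hstack([cv2.resize(b[100:400,100:460],(432,360)),cv2.resize(c,(368,360))]))
E
```

```text
t 4.83 p [ 0.4569 -0.2514  0.0012] r [-1.8e+02  1.0e-02 -3.0e-02] F [-0.5 -0.1  0.7] T [-0.05  0.02 -0.03] w 0.53 g 0.0
t 4.92 p [ 0.4569 -0.2514  0.0012] r [-1.8e+02  1.0e-02 -3.0e-02] F [ 0.6 -0.4 -0.4] T [ 0.01 -0.01  0.  ] w 0.524 g 0.0
```

View pics/v4.png

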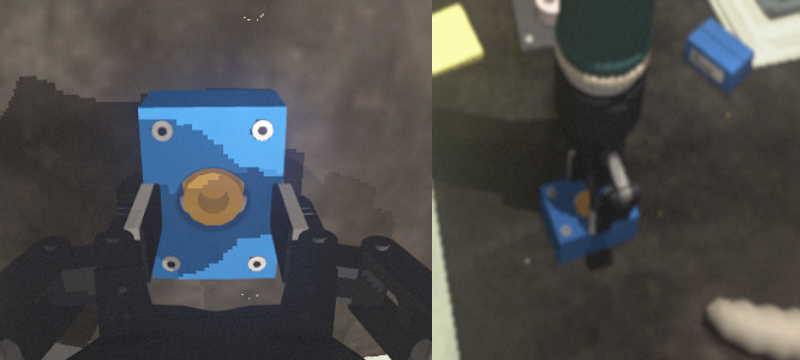

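{"name": "apply_moves", "arguments": {
  "commands": [
    [[0, 0, 0], [0, 0, 0], 20],
    [[0, 0, 0], [0, 0, 0], 20],
    [[0, 0, 0], [0, 0, 0], 20],
    [[0, 0, 0], [0, 0, 0], 20]
  ],
  "newtons": 80
}}

```text
time_s: 5.42
position: [0.4589, -0.2527, 0.0031]
eef_rot: [179.9, -0.2, -0.0]
wrist_force: [-1.7, -0.2, 11.8]
grip_width: 0.232
grasp_force: 6.0
```

```bash
python3 - <<'E'
from h import *
st(); snap('wrist','w5.png'); a=snap('side','s5.png');st()
b=cv2.imread('pics/w5.png'); c=cv2.imread('pics/s5.png')[230:400,230:430]
cv2.imwrite('pics/v5.png',np.hstack([cv2.resize(b[100:400,100:460],(432,360)),cv2.resize(c,(368,360))]))
E
```

```text
t 5.42 p [ 0.4589 -0.2527  0.0031] r [ 1.7986e+02 -2.1000e-01 -4.0000e-02] F [-1.7 -0.2 11.8] T [-0.3   0.13  0.05] w 0.232 g 6.0
t 5.53 p [ 0.4588 -0.2528  0.0031] r [ 1.7986e+02 -2.1000e-01 -4.0000e-02] F [-0.9 -0.6 12.2] T [-0.21  0.08  0.  ] w 0.233 g 6.0
```

View pics/v5.png

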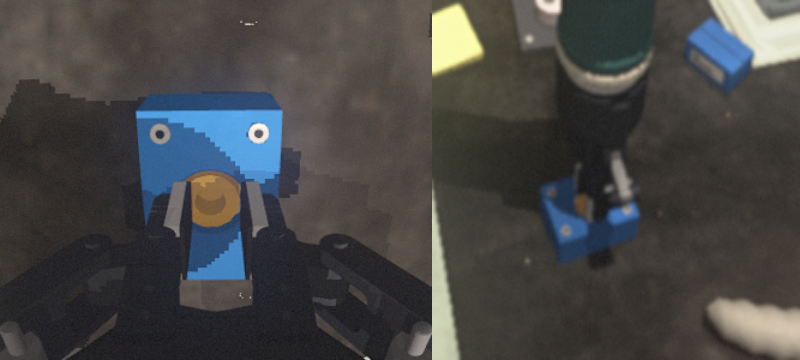

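```bash
python3 - <<'E'
from h import *
im=cv2.imread('pics/s5.png'); x0,y0,f=260,250,7
c=cv2.resize(im[y0:y0+84,x0:x0+110],None,fx=f,fy=f,interpolation=2)
for p,col in [((.459,-.2527,.003),(0,0,255)),((.459,-.2527,.034),(0,255,0)),((.498,-.2785,.032),(255,255,255)),((.418,-.2785,.032),(255,255,255)),((.418,-.2785,0),(255,255,255)),((.498,-.2225,.032),(255,255,255)),((.459,-.2785,0),(0,255,255)),((.459,-.2785,.032),(0,255,255))]:
    u,v=proj('side',p); cv2.drawMarker(c,(int((u-x0+.5)*f),int((v-y0+.5)*f)),col,1,14,2)
cv2.imwrite('pics/z5.png',c)
E
```

```text
(no output)
```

View pics/z5.png

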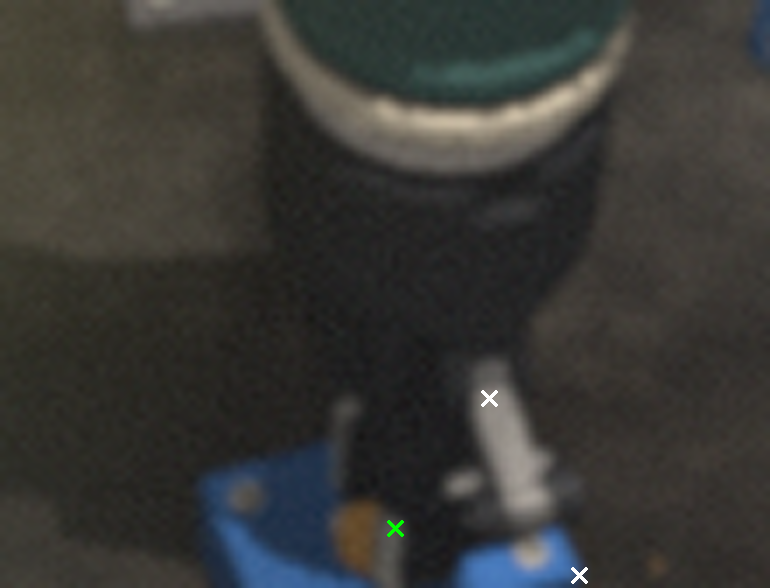

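```bash
python3 - <<'E'
from h import *
for z in (0,.003,.02,.034,.045): print(z,np.round(back('side',(321,332),z),3), np.round(proj('side',(.459,-.2627,z)),0))
im=cv2.imread('pics/s5.png'); x0,y0,f=270,290,9
cv2.imwrite('pics/z6.png',cv2.resize(im[y0:y0+66,x0:x0+80],None,fx=f,fy=f,interpolation=2))
s=st(); i=vision.camera_info('wrist');V=np.array(i['view']); c=-V[:3,:3].T@V[:3,3]; print(c, V[2,:3])
# fingers in wrist image
E
```

```text
0 [ 0.472 -0.249  0.   ] [317. 340.]
0.003 [ 0.472 -0.251  0.003] [317. 340.]
0.02 [ 0.466 -0.26   0.02 ] [318. 334.]
0.034 [ 0.462 -0.268  0.034] [318. 330.]
0.045 [ 0.458 -0.275  0.045] [319. 326.]
t 5.53 p [ 0.4588 -0.2528  0.0031] r [ 1.7986e+02 -2.1000e-01 -4.0000e-02] F [-0.9 -0.6 12.2] T [-0.21  0.08  0.  ] w 0.233 g 6.0
[ 0.53444568 -0.25252159  0.17559705] [-0.29268781 -0.0026759  -0.95620431]
```

View pics/z6.png

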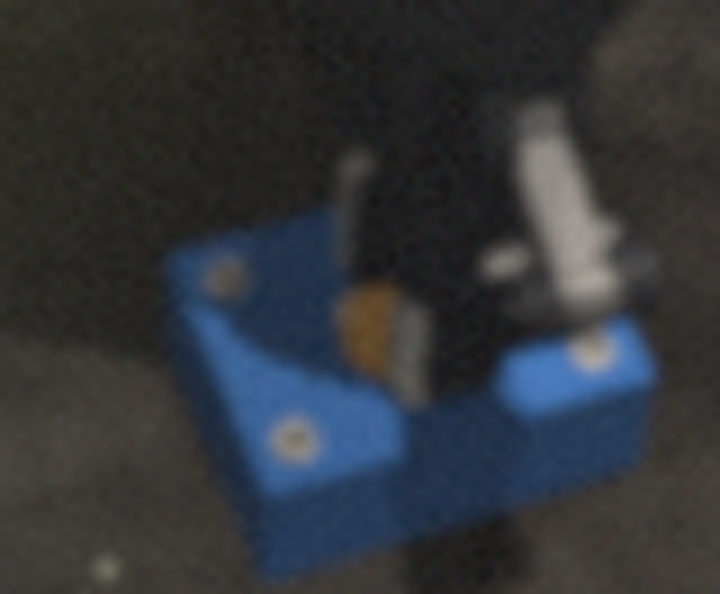

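{"name": "apply_moves", "arguments": {
  "commands": [
    [[0, 0, -0.02], [0, 0, 0], 20],
    [[0, 0, -0.04], [0, 0, 0], 85],
    [[0, 0, -0.04], [0, 0, 0], 85],
    [[0, 0, -0.04], [0, 0, 0], 85],
    [[0, 0, -0.04], [0, 0, 0], 85],
    [[0, 0, -0.04], [0, 0, 0], 85],
    [[0, 0, -0.04], [0, 0, 0], 85],
    [[0, 0, -0.04], [0, 0, 0], 85]
  ]
}}

```text
time_s: 6.52
position: [0.4569, -0.2514, 0.0212]
eef_rot: [-180.0, 0.0, -0.0]
wrist_force: [0.3, 0.3, 0.2]
grip_width: 0.996
grasp_force: 0.0
```

```bash
python3 - <<'E'
from h import *
st(); info('wrist'); im=snap('wrist','w7.png')[:,:,::-1].copy(); st();hsv=cv2.cvtColor(im,cv2.COLOR_BGR2HSV)
k=cv2.inRange(hsv,(98,100,60),(118,255,255));k=cv2.morphologyEx(k,cv2.MORPH_CLOSE,np.ones((25,25)))
c=max(cv2.findContours(k,0,1)[0],key=cv2.contourArea)
q=c.reshape(-1,2); w=np.array([back('wrist',a,.032)[:2] for a in q],np.float32)*1000; print(cv2.boundingRect(c),cv2.minAreaRect(w))
for t in ('housing_c','bushing_c'): print([np.round(d['location'],4) for d in vision.pinpoint(t,'wrist')[:1]])
E
```

```text
t 6.53 p [ 0.4569 -0.2514  0.0212] r [-1.8e+02  1.0e-02 -3.0e-02] F [0.3 0.3 0.2] T [ 0.04 -0.02 -0.09] w 0.996 g 0.0
t 6.58 p [ 0.4569 -0.2515  0.0212] r [-1.8e+02  1.0e-02 -3.0e-02] F [ 0.5 -0.8  1.2] T [0.07 0.03 0.06] w 0.996 g 0.0
(222, 167, 111, 145) ((460.6637268066406, -250.44615173339844), (86.6988525390625, 56.78551483154297), 0.2967207729816437)
[array([ 0.4573, -0.244 ,  0.0152])]
[array([ 0.4588, -0.246 ,  0.02  ])]
```

{"name": "apply_moves", "arguments": {
  "commands": [
    [[0.002, -0.001, 0.03], [0, 0, 0], 85],
    [[0.002, -0.001, 0.052], [0, 0, 0], 85],
    [[0.002, -0.001, 0.052], [0, 0, 0], 85]
  ]
}}

```text
time_s: 7.05
position: [0.4568, -0.2504, -0.0063]
eef_rot: [-179.9, 0.2, -0.0]
wrist_force: [-0.3, -0.6, -0.7]
grip_width: 0.996
grasp_force: 0.0
```

{"name": "apply_moves", "arguments": {
  "commands": [
    [[0, 0, 0.012], [0, 0, 0], 85],
    [[0, 0, 0.024], [0, 0, 0], 85],
    [[0, 0, 0.024], [0, 0, 0], 85]
  ]
}}

```text
time_s: 7.42
position: [0.4576, -0.2508, -0.0172]
eef_rot: [-180.0, 0.0, -0.0]
wrist_force: [0.2, -0.0, 0.0]
grip_width: 0.996
grasp_force: 0.0
```

{"name": "apply_moves", "arguments": {
  "commands": [
    [[0, 0, 0], [0, 0, 0], 62],
    [[0, 0, 0], [0, 0, 0], 62],
    [[0, 0, 0], [0, 0, 0], 62],
    [[0, 0, 0], [0, 0, 0], 62]
  ],
  "newtons": 30
}}

```text
time_s: 7.92
position: [0.458, -0.251, -0.0166]
eef_rot: [180.0, -0.0, -0.0]
wrist_force: [-0.4, 1.1, -0.5]
grip_width: 0.725
grasp_force: 0.0
```

{"name": "apply_moves", "arguments": {
  "commands": [
    [[0, 0, 0], [0, 0, 0], 48],
    [[0, 0, 0], [0, 0, 0], 48],
    [[0, 0, 0], [0, 0, 0], 48]
  ],
  "newtons": 30
}}

```text
time_s: 8.3
position: [0.458, -0.2509, -0.0165]
eef_rot: [180.0, -0.0, -0.0]
wrist_force: [-1.5, 1.0, 6.1]
grip_width: 0.651
grasp_force: 32.8
```

{"name": "apply_moves", "arguments": {
  "commands": [
    [[0, 0, 0], [0, 0, 0], 40],
    [[0, 0, 0], [0, 0, 0], 40],
    [[0, 0, 0], [0, 0, 0], 40],
    [[0, 0, -0.02], [0, 0, 0], 40],
    [[0, 0, -0.06], [0, 0, 0], 40],
    [[0, 0, -0.13], [0, 0, 0], 40],
    [[0, 0, -0.2], [0, 0, 0], 40],
    [[0, 0, -0.2], [0, 0, 0], 40]
  ],
  "newtons": 90
}}

```text
time_s: 9.3
position: [0.4593, -0.2519, 0.0852]
eef_rot: [179.9, -0.2, -0.1]
wrist_force: [1.1, -1.6, -5.5]
grip_width: 0.635
grasp_force: 97.1
```

```bash
python3 - <<'E'
from h import *
st(); info('wrist'); im=snap('wrist','w8.png')[:,:,::-1].copy(); s=st();hsv=cv2.cvtColor(im,cv2.COLOR_BGR2HSV)
for lo in (60,150):
    k=cv2.inRange(hsv,(98,100,lo),(118,255,255));k=cv2.morphologyEx(k,cv2.MORPH_CLOSE,np.ones((25,25)))
    c=max(cv2.findContours(k,0,1)[0],key=cv2.contourArea); print(cv2.boundingRect(c))
    zt=s['position'][2]+.0165+.032
    w=np.array([back('wrist',a,zt)[:2] for a in c.reshape(-1,2)],np.float32)*1000; print(cv2.minAreaRect(w))
print([np.round(d['location'],4) for d in vision.pinpoint('housing_c','wrist')[:1]])
# bushing brass ellipse
k=cv2.inRange(hsv,(8,90,60),(28,255,255));c=[c for c in cv2.findContours(k,0,1)[0] if cv2.contourArea(c)>150]
for a in c: print('brass',cv2.boundingRect(a), back('wrist',cv2.minEnclosingCircle(a)[0],zt-.002))
E
```

```text
t 9.3 p [ 0.4593 -0.2519  0.0852] r [ 1.7986e+02 -2.4000e-01 -5.0000e-02] F [ 1.1 -1.6 -5.5] T [-0.03 -0.02 -0.07] w 0.635 g 97.1
t 9.35 p [ 0.4579 -0.2513  0.0834] r [ 1.7995e+02 -5.0000e-02 -6.0000e-02] F [-0.7 -0.5 -6.5] T [-0.01  0.05  0.03] w 0.634 g 97.1
(210, 183, 139, 172)
((461.6992492675781, -252.11766052246094), (89.2679443359375, 57.569053649902344), 0.11552309989929199)
(210, 202, 139, 60)
((485.1459655761719, -251.91287231445312), (57.04388427734375, 26.710628509521484), 89.8929672241211)
[array([ 0.4603, -0.2456,  0.1171])]
brass (544, 388, 16, 32) [ 0.29729574 -0.515084    0.12993873]
brass (253, 259, 55, 50) [ 0.46096902 -0.2520775   0.12993873]
brass (16, 247, 70, 60) [ 0.45512898 -0.12593718  0.12993873]
```

{"name": "apply_moves", "arguments": {
  "commands": [
    [[0.02, -0.1, 0], [0, 0, 0], 40],
    [[0.04, -0.2, 0], [0, 0, 0], 40],
    [[0.06, -0.3, 0], [0, 0, 0], 40],
    [[0.08, -0.4, 0], [0, 0, 0], 40],
    [[0.096, -0.48, 0], [0, 0, 0], 40],
    [[0.096, -0.492, 0], [0, 0, 0], 40],
    [[0.096, -0.492, 0.02], [0, 0, 0], 40],
    [[0.096, -0.492, 0.04], [0, 0, 0], 40],
    [[0.096, -0.492, 0.04], [0, 0, 0], 40],
    [[0.096, -0.492, 0.04], [0, 0, 0], 40]
  ]
}}

```text
time_s: 10.65
position: [0.506, -0.0057, 0.063]
eef_rot: [180.0, 0.0, -0.1]
wrist_force: [1.2, 0.5, -4.8]
grip_width: 0.636
grasp_force: 97.1
```

```bash
python3 - <<'E'
from h import *
st(); st(); snap('top','t9.png'); snap('side','s9.png')
for c in ('top','side'):
  for t in ['housing_c','post_top','post_axis']: print(c,t,[(np.round(d['location'],4),round(d['score'],2)) for d in vision.pinpoint(t,c)[:1]])
st()
E
```

```text
t 10.65 p [ 0.506  -0.0057  0.063 ] r [ 1.7999e+02  2.0000e-02 -1.1000e-01] F [ 1.2  0.5 -4.8] T [ 0.01 -0.05  0.02] w 0.636 g 97.1
t 10.65 p [ 0.506  -0.0057  0.063 ] r [ 1.7999e+02  2.0000e-02 -1.1000e-01] F [ 1.2  0.5 -4.8] T [ 0.01 -0.05  0.02] w 0.636 g 97.1
top housing_c [(array([ 0.5041, -0.0066,  0.0985]), 0.65)]
top post_top [(array([ 0.5119, -0.0081,  0.0339]), 0.59)]
top post_axis [(array([ 0.5078, -0.0069,  0.0566]), 0.85)]
side housing_c [(array([ 0.5052, -0.0046,  0.0936]), 0.82)]
side post_top [(array([ 0.5074, -0.0085,  0.0284]), 0.72)]
side post_axis [(array([ 0.5118, -0.0042,  0.0606]), 0.71)]
t 11.05 p [ 0.5062 -0.005   0.0634] r [ 1.8e+02 -2.0e-02 -3.0e-02] F [ 0.5  0.  -5.7] T [-0.02  0.08 -0.06] w 0.629 g 97.1
```

{"name": "apply_moves", "arguments": {
  "commands": [
    [[0, 0, 0.02], [0, 0, 0], 40],
    [[0, 0, 0.036], [0, 0, 0], 40],
    [[0, 0, 0.042], [0, 0, 0], 40],
    [[0, 0, 0.046], [0, 0, 0], 40],
    [[0, 0, 0.05], [0, 0, 0], 40],
    [[0, 0, 0.05], [0, 0, 0], 40]
  ]
}}

```text
time_s: 11.8
position: [0.5061, -0.005, 0.0382]
eef_rot: [180.0, 0.0, -0.0]
wrist_force: [-0.6, -1.2, -6.0]
grip_width: 0.628
grasp_force: 97.3
```

{"name": "apply_moves", "arguments": {
  "commands": [
    [[0, 0, 0.004], [0, 0, 0], 40],
    [[0, 0, 0.008], [0, 0, 0], 40],
    [[0, 0, 0.01], [0, 0, 0], 40],
    [[0, 0, 0.01], [0, 0, 0], 40]
  ]
}}

```text
time_s: 12.3
position: [0.506, -0.005, 0.0332]
eef_rot: [180.0, 0.0, -0.0]
wrist_force: [0.2, -0.2, -4.9]
grip_width: 0.633
grasp_force: 97.3
```

{"name": "apply_moves", "arguments": {
  "commands": [
    [[0, 0, 0.003], [0, 0, 0], 40],
    [[0, 0, 0.006], [0, 0, 0], 40],
    [[0, 0, 0.008], [0, 0, 0], 40],
    [[0, 0, 0.008], [0, 0, 0], 40]
  ]
}}

```text
time_s: 12.8
position: [0.5064, -0.005, 0.0298]
eef_rot: [180.0, -0.0, -0.0]
wrist_force: [-2.3, 1.3, 3.9]
grip_width: 0.629
grasp_force: 98.4
```

{"name": "apply_moves", "arguments": {
  "commands": [
    [[0, 0, 0.002], [0, 0, 0], 40],
    [[0, 0, 0.003], [0, 0, 0], 40],
    [[0, 0, 0.003], [0, 0, 0], 40]
  ]
}}

```text
time_s: 13.18
position: [0.507, -0.0049, 0.0282]
eef_rot: [-180.0, -0.1, -0.0]
wrist_force: [0.4, 0.2, 1.2]
grip_width: 0.629
grasp_force: 98.2
```

{"name": "apply_moves", "arguments": {
  "commands": [
    [[0, 0, 0.002], [0, 0, 0], 40],
    [[0, 0, 0.003], [0, 0, 0], 40],
    [[0, 0, 0.003], [0, 0, 0], 40]
  ]
}}

```text
time_s: 13.55
position: [0.506, -0.005, 0.0259]
eef_rot: [-180.0, 0.0, -0.0]
wrist_force: [1.1, 0.2, -3.1]
grip_width: 0.631
grasp_force: 97.7
```

{"name": "apply_moves", "arguments": {
  "commands": [
    [[0, 0, 0.002], [0, 0, 0], 40],
    [[0, 0, 0.004], [0, 0, 0], 40],
    [[0, 0, 0.004], [0, 0, 0], 40]
  ]
}}

```text
time_s: 13.92
position: [0.5055, -0.0051, 0.0238]
eef_rot: [180.0, 0.1, -0.0]
wrist_force: [0.9, 0.0, -3.7]
grip_width: 0.63
grasp_force: 97.5
```

{"name": "apply_moves", "arguments": {
  "commands": [
    [[0, 0, 0.003], [0, 0, 0], 40],
    [[0, 0, 0.006], [0, 0, 0], 40],
    [[0, 0, 0.009], [0, 0, 0], 40],
    [[0, 0, 0.012], [0, 0, 0], 40],
    [[0, 0, 0.012], [0, 0, 0], 40]
  ]
}}

```text
time_s: 14.55
position: [0.5058, -0.005, 0.018]
eef_rot: [180.0, 0.0, -0.0]
wrist_force: [-0.1, 0.1, -3.7]
grip_width: 0.633
grasp_force: 97.1
```

{"name": "apply_moves", "arguments": {
  "commands": [
    [[0, 0, 0.002], [0, 0, 0], 40],
    [[0, 0, 0.004], [0, 0, 0], 40],
    [[0, 0, 0.004], [0, 0, 0], 40]
  ]
}}

```text
time_s: 14.92
position: [0.506, -0.005, 0.0162]
eef_rot: [180.0, 0.0, -0.0]
wrist_force: [0.2, -0.1, -3.7]
grip_width: 0.633
grasp_force: 97.1
```

{"name": "apply_moves", "arguments": {
  "commands": [
    [[0, 0, 0.002], [0, 0, 0], 40],
    [[0, 0, 0.004], [0, 0, 0], 40],
    [[0, 0, 0.004], [0, 0, 0], 40]
  ]
}}

```text
time_s: 15.3
position: [0.5061, -0.005, 0.0159]
eef_rot: [180.0, -0.0, -0.0]
wrist_force: [-5.7, -0.4, 13.7]
grip_width: 0.632
grasp_force: 99.6
```

{"name": "apply_moves", "arguments": {
  "commands": [
    [[0, 0, -0.003], [0, 0, 0], 40],
    [[0, 0, -0.003], [0, 0, 0], 60],
    [[0, 0, -0.003], [0, 0, 0], 75],
    [[0, 0, -0.003], [0, 0, 0], 85],
    [[0, 0, -0.003], [0, 0, 0], 85],
    [[0, 0, -0.003], [0, 0, 0], 85],
    [[0, 0, -0.003], [0, 0, 0], 85],
    [[0, 0, -0.02], [0, 0, 0], 85],
    [[0, 0, -0.08], [0, 0, 0], 85],
    [[0, 0, -0.18], [0, 0, 0], 85],
    [[0, 0, -0.2], [0, 0, 0], 85],
    [[0, 0, -0.2], [0, 0, 0], 85]
  ]
}}

```text
time_s: 16.8
position: [0.5064, -0.0052, 0.115]
eef_rot: [180.0, -0.1, -0.0]
wrist_force: [-0.3, -0.2, -0.4]
grip_width: 0.996
grasp_force: 0.0
```

```bash
python3 - <<'E'
from h import *
st(); info('wrist'); im=snap('wrist','w10.png')[:,:,::-1].copy(); s=st();hsv=cv2.cvtColor(im,cv2.COLOR_BGR2HSV)
k=cv2.inRange(hsv,(98,100,60),(118,255,255));k[:100]=0;k=cv2.morphologyEx(k,cv2.MORPH_CLOSE,np.ones((25,25)))
c=max(cv2.findContours(k,0,1)[0],key=cv2.contourArea); print(cv2.boundingRect(c))
w=np.array([back('wrist',a,.064)[:2] for a in c.reshape(-1,2)],np.float32)*1000; print(cv2.minAreaRect(w))
for t in ('housing_c','bushing_c'): print([np.round(d['location'],4) for d in vision.pinpoint(t,'wrist')[:1]])
x,y,ww,h=cv2.boundingRect(c)
k=cv2.inRange(hsv,(8,90,60),(28,255,255))
for a in cv2.findContours(k,0,1)[0]:
    if cv2.contourArea(a)>150: print('brass',cv2.boundingRect(a), back('wrist',cv2.minEnclosingCircle(a)[0],.078))
cr=im[max(y-20,0):y+h+20,x-30:x+ww+30]; cv2.imwrite('pics/w10c.png',cv2.resize(cr,None,fx=3.2,fy=3.2,interpolation=2)); print(cr.shape,x-30,y-20)
E
```

```text
t 16.8 p [ 0.5064 -0.0052  0.115 ] r [ 1.7998e+02 -1.0000e-01 -5.0000e-02] F [-0.3 -0.2 -0.4] T [ 0.02 -0.02  0.02] w 0.996 g 0.0
t 16.85 p [ 0.5056 -0.0052  0.114 ] r [ 1.7999e+02  3.0000e-02 -5.0000e-02] F [-0.3 -0.5  0.1] T [-0.02  0.01  0.04] w 0.997 g 0.0
(239, 156, 81, 110)
((508.4470520019531, -5.330177307128906), (84.23304748535156, 56.52860641479492), 0.23586292564868927)
[array([ 0.5062, -0.0023,  0.0501])]
[array([0.5041, 0.    , 0.0655])]
brass (223, 282, 118, 62) [ 0.43165959 -0.00605324  0.078     ]
brass (261, 198, 38, 41) [ 0.50978551 -0.00502499  0.078     ]
brass (0, 132, 83, 124) [0.52946659 0.20406056 0.078     ]
brass (0, 16, 55, 86) [0.64086555 0.20150654 0.078     ]
(150, 141, 3) 209 136
```

View pics/w10c.png

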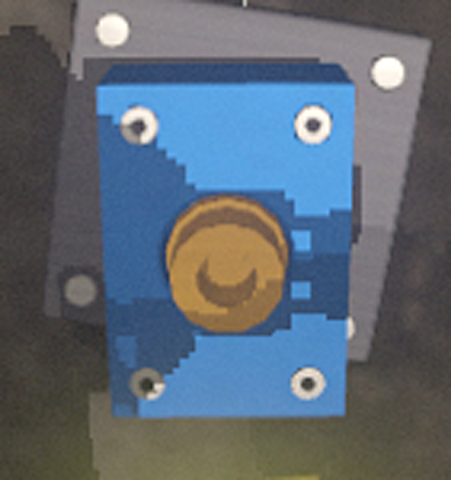

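```bash
python3 - <<'E'
from h import *
s=st(); p=s['position']
f=lambda x,y:back('wrist',(209+(x+.5)/3.2-.5,136+(y+.5)/3.2-.5),.078)
b=f(228,276); print(b, (b-p)[:2], 'w mm',(f(168,276)-f(288,276))*1000)
for t in ('tray_in',):
    print([(np.round(d['location'],4),d['score']) for d in vision.pinpoint(t,'wrist')[:1]])
E
```

```text
t 16.95 p [ 0.505  -0.0051  0.113 ] r [ 1.8e+02  1.4e-01 -3.0e-02] F [ 0.8 -0.1  0.1] T [ 0.03 -0.02 -0.04] w 0.996 g 0.0
[ 0.50618387 -0.00553932  0.078     ] [ 0.00119435 -0.00044536] w mm [2.37391442e-02 2.54350713e+01 0.00000000e+00]
[(array([0.5169, 0.2853, 0.0047]), 0.79)]
```

{"name": "apply_moves", "arguments": {
  "commands": [
    [[0, 0.001, 0.05], [0, 0, 0], 50],
    [[0, 0.001, 0.1], [0, 0, 0], 50],
    [[0, 0.001, 0.13], [0, 0, 0], 50],
    [[0, 0.001, 0.13], [0, 0, 0], 50],
    [[0, 0.001, 0.148], [0, 0, 0], 50],
    [[0, 0.001, 0.148], [0, 0, 0], 50]
  ],
  "newtons": 25
}}

```text
time_s: 17.75
position: [0.506, -0.0055, 0.0402]
eef_rot: [180.0, 0.0, -0.0]
wrist_force: [0.3, -0.3, 0.7]
grip_width: 0.583
grasp_force: 0.0
```

{"name": "apply_moves", "arguments": {
  "commands": [
    [[0, 0, 0], [0, 0, 0], 32],
    [[0, 0, 0], [0, 0, 0], 20],
    [[0, 0, 0], [0, 0, 0], 20],
    [[0, 0, 0], [0, 0, 0], 20],
    [[0, 0, 0], [0, 0, 0], 20]
  ],
  "newtons": 25
}}

```text
time_s: 18.38
position: [0.5065, -0.0055, 0.0408]
eef_rot: [180.0, -0.0, -0.0]
wrist_force: [-0.5, -0.3, 5.7]
grip_width: 0.273
grasp_force: 24.6
```

{"name": "apply_moves", "arguments": {
  "commands": [
    [[0, 0, -0.01], [0, 0, 0], 20],
    [[0, 0, -0.02], [0, 0, 0], 20],
    [[0, 0, -0.04], [0, 0, 0], 20],
    [[0, 0, -0.06], [0, 0, 0], 20],
    [[0, 0, -0.09], [0, 0, 0], 20],
    [[0, 0, -0.12], [0, 0, 0], 20],
    [[0, 0, -0.12], [0, 0, 0], 20]
  ]
}}

```text
time_s: 19.25
position: [0.5072, -0.0055, 0.1019]
eef_rot: [180.0, -0.2, -0.0]
wrist_force: [0.7, -0.0, -0.8]
grip_width: 0.272
grasp_force: 24.6
```

```bash
python3 - <<'E'
from h import *
st(); info('wrist'); im=snap('wrist','w12.png')[:,:,::-1].copy(); s=st();hsv=cv2.cvtColor(im,cv2.COLOR_BGR2HSV)
for c in ('wrist','side','top'):
    if c!='wrist': snap(c,c+'12.png')
    for t in ('housing_c','bushing_c','tray_in'): print(c,t,[(np.round(d['location'],4),round(d['score'],2)) for d in vision.pinpoint(t,c)[:2]])
k=cv2.inRange(hsv,(8,90,60),(28,255,255))
for a in cv2.findContours(k,0,1)[0]:
    if cv2.contourArea(a)>100: print('brass',cv2.boundingRect(a))
k=cv2.inRange(hsv,(98,100,60),(118,255,255));k[:100]=0;k=cv2.morphologyEx(k,cv2.MORPH_CLOSE,np.ones((25,25)))
c=max(cv2.findContours(k,0,1)[0],key=cv2.contourArea); print(cv2.boundingRect(c))
st()
E
```

```text
t 19.25 p [ 0.5072 -0.0055  0.1019] r [ 1.7999e+02 -1.8000e-01 -5.0000e-02] F [ 0.7 -0.  -0.8] T [-0.03 -0.04 -0.01] w 0.272 g 24.6
t 19.3 p [ 0.5066 -0.0056  0.1011] r [ 1.7999e+02 -9.0000e-02 -4.0000e-02] F [ 0.2 -0.3 -1.3] T [-0.   -0.   -0.01] w 0.275 g 24.6
wrist housing_c [(array([ 0.5064, -0.0038,  0.0503]), 0.96)]
wrist bushing_c [(array([ 0.5073, -0.0038,  0.127 ]), 0.9)]
wrist tray_in [(array([0.5134, 0.2856, 0.0048]), 0.57)]
side housing_c []
side bushing_c [(array([ 0.5051, -0.0076,  0.1238]), 0.39)]
side tray_in [(array([0.5163, 0.2827, 0.0024]), 0.61)]
top housing_c [(array([ 0.506 , -0.007 ,  0.0503]), 0.51)]
top bushing_c []
top tray_in [(array([0.5155, 0.2836, 0.0024]), 0.67)]
brass (316, 284, 37, 62)
brass (246, 235, 78, 93)
brass (0, 135, 75, 129)
brass (0, 15, 48, 88)
(236, 160, 86, 92)
t 19.85 p [ 0.506  -0.0054  0.1001] r [-1.8e+02  2.0e-02 -3.0e-02] F [-0.3 -0.9 -1.2] T [-0.01  0.01 -0.04] w 0.275 g 24.6
```

{"name": "apply_moves", "arguments": {
  "commands": [
    [[0.002, -0.1, 0], [0, 0, 0], 20],
    [[0.004, -0.2, 0], [0, 0, 0], 20],
    [[0.008, -0.3, 0], [0, 0, 0], 20],
    [[0.01, -0.4, 0], [0, 0, 0], 20],
    [[0.014, -0.5, 0], [0, 0, 0], 20],
    [[0.014, -0.57, 0], [0, 0, 0], 20],
    [[0.014, -0.573, 0], [0, 0, 0], 20],
    [[0.014, -0.573, 0.06], [0, 0, 0], 20],
    [[0.014, -0.573, 0.12], [0, 0, 0], 20],
    [[0.014, -0.573, 0.18], [0, 0, 0], 20],
    [[0.014, -0.573, 0.205], [0, 0, 0], 20],
    [[0.014, -0.573, 0.205], [0, 0, 0], 20]
  ]
}}

```text
time_s: 21.35
position: [0.513, 0.2801, -0.0028]
eef_rot: [179.9, 0.1, -0.1]
wrist_force: [0.2, -0.1, -0.3]
grip_width: 0.272
grasp_force: 24.7
```

```bash
python3 - <<'E'
from h import *
st(); info('wrist'); im=snap('wrist','w13.png')[:,:,::-1].copy(); s=st();hsv=cv2.cvtColor(im,cv2.COLOR_BGR2HSV)
for t in ('bushing_c','tray_in'): print(t,[(np.round(d['location'],4),round(d['score'],2)) for d in vision.pinpoint(t,'wrist')[:2]])
k=cv2.inRange(hsv,(8,180,60),(20,255,255));k=cv2.morphologyEx(k,cv2.MORPH_CLOSE,np.ones((9,9)))
c=max(cv2.findContours(k,0,1)[0],key=cv2.contourArea)
w=np.array([back('wrist',a,.018)[:2] for a in c.reshape(-1,2)],np.float32)*1000; print(cv2.minAreaRect(w), w.min(0),w.max(0)); st()
E
```

```text
t 21.35 p [ 0.513   0.2801 -0.0028] r [ 1.7994e+02  7.0000e-02 -8.0000e-02] F [ 0.2 -0.1 -0.3] T [ 0.02 -0.03  0.01] w 0.272 g 24.7
t 21.4 p [ 0.5136  0.2808 -0.0018] r [ 1.8e+02 -2.0e-02 -6.0e-02] F [ 0.7 -0.3 -0.4] T [ 0.01 -0.04 -0.02] w 0.273 g 24.7
bushing_c [(array([0.5105, 0.2861, 0.0218]), 0.93)]
tray_in [(array([0.515 , 0.2828, 0.006 ]), 0.61)]
((516.69482421875, 282.4750671386719), (109.92294311523438, 102.8813705444336), 83.91448974609375) [463.3765  223.05632] [572.48376 340.17978]
t 21.5 p [ 0.5142  0.2813 -0.001 ] r [-1.7995e+02 -1.1000e-01 -5.0000e-02] F [-1.2 -0.1  0.3] T [-0.03 -0.03 -0.02] w 0.276 g 24.7
```

{"name": "apply_moves", "arguments": {
  "commands": [
    [[0, 0, 0.006], [0, 0, 0], 20],
    [[0, 0, 0.012], [0, 0, 0], 20],
    [[0, 0, 0.018], [0, 0, 0], 20],
    [[0, 0, 0.018], [0, 0, 0], 20]
  ]
}}

```text
time_s: 22.0
position: [0.513, 0.2809, -0.0116]
eef_rot: [180.0, 0.0, -0.0]
wrist_force: [0.0, -0.5, 0.1]
grip_width: 0.271
grasp_force: 24.7
```

{"name": "apply_moves", "arguments": {
  "commands": [
    [[0, 0, 0.002], [0, 0, 0], 20],
    [[0, 0, 0.004], [0, 0, 0], 20],
    [[0, 0, 0.004], [0, 0, 0], 20]
  ]
}}

```text
time_s: 22.38
position: [0.5133, 0.2811, -0.0131]
eef_rot: [180.0, -0.0, -0.0]
wrist_force: [-1.2, -1.2, 1.3]
grip_width: 0.274
grasp_force: 24.8
```

{"name": "apply_moves", "arguments": {
  "commands": [
    [[0, 0, 0.002], [0, 0, 0], 20],
    [[0, 0, 0.002], [0, 0, 0], 20],
    [[0, 0, 0.002], [0, 0, 0], 20]
  ]
}}

```text
time_s: 22.75
position: [0.5133, 0.2811, -0.0132]
eef_rot: [180.0, -0.0, -0.0]
wrist_force: [-2.6, -2.0, 9.1]
grip_width: 0.277
grasp_force: 25.5
```

{"name": "apply_moves", "arguments": {
  "commands": [
    [[0, 0, -0.002], [0, 0, 0], 20],
    [[0, 0, -0.002], [0, 0, 0], 32],
    [[0, 0, -0.002], [0, 0, 0], 45],
    [[0, 0, -0.002], [0, 0, 0], 45],
    [[0, 0, -0.002], [0, 0, 0], 45],
    [[0, 0, -0.01], [0, 0, 0], 45],
    [[0, 0, -0.06], [0, 0, 0], 45],
    [[0, 0, -0.15], [0, 0, 0], 45],
    [[0, 0, -0.25], [0, 0, 0], 45],
    [[0, 0, -0.36], [0, 0, 0], 45],
    [[0, 0, -0.4], [0, 0, 0], 45],
    [[0, 0, -0.4], [0, 0, 0], 45]
  ]
}}

```text
time_s: 24.25
position: [0.5142, 0.2816, 0.1878]
eef_rot: [-179.9, -0.2, -0.0]
wrist_force: [0.1, 0.5, -0.3]
grip_width: 0.528
grasp_force: 0.0
```

```bash
python3 - <<'E'
from h import *
st(); 
for c in ('wrist','top','side'):
    info(c); im=snap(c,c+'14.png')
    for t in ('housing_c','bushing_c','tray_in'): print(c,t,[(np.round(d['location'],4),round(d['score'],2)) for d in vision.pinpoint(t,c)[:2]])
    if c=='wrist':
        m=vision.regions_of('bushing_c',c)
        for d in m[:1]:
            a=cv2.findNonZero(d['mask'].astype(np.uint8)); print('bush mask',cv2.boundingRect(a),d['score'],'expect top/bottom/side:')
            i=info(c);V=np.array(i['view'])
            def pw(p):
                q=V[:3,:3]@np.array(p)+V[:3,3]; n=np.linalg.norm(q[:2]); r=np.arctan2(n,q[2]); return np.round([i['cx']+i['fx']*r*q[0]/n,i['cy']+i['fy']*r*q[1]/n],1)
            x,y=.513,.281
            P=[pw((x+rr*np.cos(t),y+rr*np.sin(t),z)) for rr,z in ((.0125,.024),(.014,.004),(.014,.010)) for t in np.arange(0,6.3,.1)]
            print('upright bbox',np.min(P,0),np.max(P,0))
st()
E
```

```text
t 24.25 p [0.5142 0.2816 0.1878] r [-1.799e+02 -2.200e-01 -4.000e-02] F [ 0.1  0.5 -0.3] T [ 0.01  0.04 -0.03] w 0.528 g 0.0
wrist housing_c [(array([ 0.5039, -0.0053,  0.0323]), 0.69), (array([ 0.5061, -0.0012,  0.0492]), 0.68)]
wrist bushing_c [(array([0.5117, 0.2875, 0.0101]), 0.77)]
wrist tray_in [(array([0.5169, 0.2832, 0.0039]), 0.65)]
bush mask (268, 168, 25, 26) 0.63 expect top/bottom/side:
upright bbox [267.4 167. ] [292.8 194.7]
top housing_c [(array([ 0.5059, -0.0026,  0.0539]), 0.9), (array([ 0.5142,  0.2802, -0.0018]), 0.74)]
top bushing_c []
top tray_in [(array([0.5127, 0.2817, 0.0007]), 0.97)]
side housing_c [(array([ 0.5049, -0.0059,  0.048 ]), 0.93), (array([ 0.5176, -0.0043,  0.0566]), 0.61)]
side bushing_c [(array([0.5136, 0.2758, 0.0104]), 0.68)]
side tray_in [(array([0.5127, 0.2828, 0.0027]), 0.61)]
t 24.9 p [0.5132 0.281  0.1856] r [ 1.7999e+02  2.0000e-02 -3.0000e-02] F [0.5 1.7 0.2] T [-0.01 -0.05  0.03] w 0.525 g 0.0
```

```bash
python3 -c "
from h import *
print(ctrl.finish_job())"
```

```text
the job is handed in; nothing more can be done
None
```

The job is handed in, at about 25 s on the robot's clock: the housing was pressed home on the post's disc (about 17 N at contact) and the bushing stands upright in the orange tray. Early on, the shut fingers pressed on the housing's top with about 12 N, because they sat about 29 mm higher than the reported tool position. The housing did not move. I checked the final poses only from the cameras' position estimates.

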